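Clamp a ceramic disc in an infrared spectrometer's press and stop at the third click

ROBOT

A 6-joint arm with a two-finger parallel gripper is mounted at the origin on the work surface; the furniture and walls round the work are solid. World frame = base frame: x ahead of the robot, y to its left, z up, the work surface at z = 0. Lengths are in m, angles in degrees, forces in N, time in s.
With the tool pointing down it reaches from about 0.4 to 0.825 m from the base axis. Payload 7 kg.
Tool frame: the origin (TCP) lies midway between the tips of the shut fingers; the grasp point (between the pads) lies r.grip_depth behind it (r.grip_depth is the distance from the TCP to the grasp point, in m); z points along the fingers, y is the line along which they close (so a half turn about z gives the same grasp; the last joint's range is limited). The gripper opens to 88 mm and grips with 3 to 60 N. Pads are 19 mm wide; open, the fingers measure 130 mm over their backs; the gripper's body (78 mm by 193 mm) begins 47 mm behind the grasp point.
Start: joints at [-46.633, 20.546, 0.682, 0, -70.136, -16.507], TCP at [0.305, -0.602, 0.227] pointing down, gripper open.
Joint ranges: [-176.03, 176.03], [-82.01, 121.73], [-58.28, 71.71], [-173.87, 95.51], [-174.79, -0.11], [-173.66, 173.66]. Speed limits (degrees/s): [136.94, 136.94, 172.46, 180, 180, 180].

INTERFACE

Orientations are given as [roll, pitch, yaw] about the fixed x, y, z axes, in that order (R = Rz(yaw) Ry(pitch) Rx(roll)).
In Python, from plant import r gives the robot as it stands.
- The arm moves only by the shell command python3 -m pendant 'ROWS' [OPENING] [FORCE]. ROWS is a JSON list of rows, 1 to 12 of them, each of 6 numbers: dx, dy, dz in m, then a rotation vector rx, ry, rz in degrees; each row is the pose to reach, as a shift and turn from the pose commanded when the command began, along the tool's axes at that moment; what a row does not reach only later rows make up. A row lasts 1/12 s, in which the tool goes at most 0.0417 m and 7.16 degrees, less where a joint would pass 70% of its speed; a pose out of reach is approached as far as the arm can. OPENING is the finger opening in m, set as the command begins (- or left out keeps the last). The fingers move at their own pace and stop on an object; FORCE is the grip in N (left out, the last holds). Time passes only in rows, so rows that do not move let the fingers close. It prints the time, the measured TCP pose, the force, the opening and the grip force at its end.
- r.get_state(): the state, without advancing time (a new reading comes with each control period).
- r.capture(name): name is "scene" or "top"; returns a dict with "frame" (420x560x3 uint8, red, green, blue), "z_map" (420x560 float32, m along the optical axis (not along the pixel's ray), 0 where there is no reading), "fx", "fy", "cx", "cy" (pixels), "D" ([k1, k2, p1, p2, k3] as OpenCV has them; the pictures are not rectified), "cam_to_world" (4x4, takes a point from camera to world coordinates). Camera axes: x right, y down, z forward; pixel columns grow to the right and rows downward; lengths in m; the calibration is good to about 2 mm. A picture is of the moment at which its call begins.
- r.close_job(): hands the job in; it is judged then, once.
The state is a dict: "time_s": time; "joints": joint angles; "qd": joint speeds; "joint_torque": joint torques, N m; "tcp_pos": TCP position; "eef_rot": TCP orientation; "contact_force": force on the tool from outside, world axes, zero at the start; "moment": the same for the moment, N m; "gripper_width": finger opening in m; "gripper_force": force on a finger pad.
Only numpy, scipy, OpenCV 4.12 (cv2) and the standard library are available. Lean on these libraries where they do the work, as an engineer would, in place of code of your own. Each camera call takes 0.05 s, during which the arm holds its last target. There are 200 camera calls.

TASK

Put the white ceramic disc flat into the round recess of the spectrometer's crystal plate and let go, swing the press arm in over it until it meets its stop, then tighten the arm's knob clockwise until its slip clutch has clicked exactly three times and let go. Be gentle with the crystal plate, do not run the clutch on to a fourth click, and leave the vials and the flask where they stand.

Things in the scene. Friction and masses are not known exactly. Their poses are not given: they have to be found in the camera images.
- disc: The sample: a plain white ceramic disc, 40 mm in diameter, 14 mm thick, about 110 g, lying flat on the worktop. Origin: centre of its underside; z up.
- spectrometer: Low white instrument fixed to the worktop, 250 x 176 mm, case top at z = 50 mm. Origin on the worktop, own -x is its front. A column stands at own (85, 0) mm; the press arm turns about the column's vertical axis, with 120 mm from there to the knob's axis. The arm's hub on the column reaches z = 123 mm.
- seat (a point): Centre of the recess floor in the round steel crystal plate (96 mm wide), at own (-35, 0) mm of the spectrometer, whose axes it has. The recess is 44 mm in diameter and 2.5 mm deep: the plate's top is 2.5 mm above this point (z = 55 mm), a seated disc's top 14 mm above it. A small crystal lies in the middle.
- stage: The steel crystal plate itself, fixed on the spectrometer. Origin: centre of its underside, 2.5 mm below the recess floor. More than 20 N from the fingers would crack the crystal mount.
- press_arm (a joint): Swing of the press arm (rad): 0 = at its stop, spindle over the recess; grows counter-clockwise seen from above. The parked arm (1.35 to 1.7) points to the spectrometer's own -y side and swings in clockwise. Stiff pivot: it stays where it is left; about 5 N at the head moves it.
- head (a point): Centre of the head, the aluminium block at the arm's end, 48 x 48 mm, z = 88 to 124 mm, flat sides. It turns with the arm: own +x points to the column. Pushing the face on its own -y side towards own +y, in an arc about the column, swings the arm in. A guide nose below reaches down to z = 78 mm.
- knob_grip (a point): Where to grip the knob: on its vertical axis, z = 152 mm, on top of the head; axes as head, does not turn with the knob. Black fluted round knob, 44 mm in diameter, z = 133 to 163 mm, over a 36 mm steel collar. Clockwise from above tightens: knob and collar turn together and drive the spindle down 18 mm a turn, against 0.05 to 0.15 N m of friction.
- spindle: Steel spindle, 13 mm thick, coming down out of the head; origin at the centre of its domed tip. Soon after it bears on the disc (some tens of newtons) the collar stops, and turning on makes the knob slip over the collar with a click every 30 degrees: over about 8 degrees the torque climbs to about 0.2 N m, then drops at once to zero or a little below and stays there until the next tooth.
- tip (a point): Centre of the spindle's tip; moves with it. At the start it stands 1.5 to 4 mm above where a seated disc's top will be, so the turn needed before the first click differs each time (about 50 to 130 degrees).
- collar (a point): Point on the knob's axis between collar and knob, turning with the collar; own -x points to the collar's black mark. A knob let go before a tooth has passed springs back to the last click; past the tooth it stays or moves on to the next rest. Turning back (counter-clockwise) loosens the spindle and does not undo clicks.
- knob_mark (a point): White mark low on the knob's rim, 20 mm from its axis, turning with the knob. At the start it stands over the collar's black mark; each click carries it 30 degrees clockwise (from above) past that, so three clicks are a quarter turn.
- vial_a: Bystander: clear glass vial, 23 mm in diameter, 51 mm high. Origin: centre of its underside.
- amber: Bystander: brown glass vial, 23 mm in diameter, 51 mm high. Origin: centre of its underside.
- flask: Bystander: conical flask, 65 mm in diameter, 101 mm high. Origin: centre of its underside.
There are look-alikes about, which are no part of the job. Of the things like the disc, leave any that is turquoise; of the rest the smaller one is meant.

How it is judged (in metres and radians):
On the way, in this order (a step that is already met when the one before it is completed fails the run):
1. the disc lies flat in the recess, let go (distance between disc and seat below 0.0035 m and angle between disc's own z axis and vertical below 0.08 rad and contact force between the fingers and disc below 0.1 N and linear speed of disc below 0.01 m/s), for 0.3 s.
2. the press arm stands against its stop over the disc (value of joint press_arm below 0.03 rad), for 0.2 s.
3. the spindle presses on the disc with more than 4 N (contact force between spindle and disc above 4 N), for 0.2 s.
At the end, for the whole second after the job is handed in: Disc flat in the recess, within 3.5 mm of its centre; arm home, spindle within 4 mm of the recess centre and pressing on the disc with more than 5 N; knob past its third click and not the fourth: its mark 70 to 104 degrees clockwise of the collar's mark (three clicks = 90) (distance between disc and seat below 0.0035 m and angle between disc's own z axis and vertical below 0.08 rad and horizontal distance between tip and seat below 0.004 m and contact force between spindle and disc above 5 N and x of knob_mark in the frame of collar between -0.0068 and 0.005 m and y of knob_mark in the frame of collar above 0.01 m); the robot touches nothing.
It fails at once if the clutch is driven on to a fourth click (x of knob_mark in the frame of collar above 0.0087 m).
It fails at once if the fingers press on the crystal plate with more than 20 N (contact force between the fingers and stage above 20 N).
It fails at once if the disc is forced onto the crystal plate with more than 150 N (contact force between disc and stage above 150 N).
It fails at once if a vial or the flask is moved more than 20 mm or knocked over (distance of any of vial_a, amber, flask from where it was at the start of the episode above 0.02 m or angle between any of vial_a, amber, flask's own z axis and vertical above 0.4 rad).
It also fails if it takes over 72 s, if anything falls off the work surface, if the arm or the gripper's body presses on something with over 40 N, if the wrist force passes 120 N, or if a joint passes its speed limit or range.

## Working session

There is one attempt and no reset: what is moved stays moved. The work goes in short steps, Python scripts to look and compute and a shell command to move; the robot and the scene stay as the last step left them, time stands still between calls to the robot, and variables do not carry over. Pictures are saved under pics/ and viewed, at most 10 in all, crops included, and the job is handed in when it is done.

```bash
mkdir -p pics; ls
cat > h.py <<'E'
import numpy as np, cv2, pickle
from plant import r
def snap(name,fn):
    c=r.capture(name); pickle.dump(c,open(fn+'.pkl','wb')); cv2.imwrite('pics/'+fn+'.png',c['frame'][:,:,::-1]); return c
def load(fn): return pickle.load(open(fn+'.pkl','rb'))
def ray(c,u,v):
    K=np.array([[c['fx'],0,c['cx']],[0,c['fy'],c['cy']],[0,0,1.]])
    n=cv2.undistortPoints(np.array([[[u,v]]],float),K,np.array(c['D'],float))[0,0]
    T=np.array(c['cam_to_world']); return T[:3,3],T[:3,:3]@np.array([n[0],n[1],1.])
def atz(c,u,v,z):
    o,d=ray(c,u,v); return o+d*(z-o[2])/d[2]
def atd(c,u,v):
    o,d=ray(c,u,v); w=c['z_map'][int(v)-1:int(v)+2,int(u)-1:int(u)+2]; return o+d*np.median(w)
def proj(c,P):
    T=np.linalg.inv(np.array(c['cam_to_world'])); K=np.array([[c['fx'],0,c['cx']],[0,c['fy'],c['cy']],[0,0,1.]])
    return cv2.projectPoints(np.array(P,float).reshape(-1,1,3),cv2.Rodrigues(T[:3,:3])[0],T[:3,3],K,np.array(c['D'],float))[0].reshape(-1,2)
def tri(*obs):
    A=np.zeros((3,3));b=np.zeros(3)
    for c,u,v in obs:
        o,d=ray(c,u,v); d=d/np.linalg.norm(d); M=np.eye(3)-np.outer(d,d); A+=M;b+=M@o
    return np.linalg.solve(A,b)
E
python3 - <<'E'
from h import *
for n in('scene','top'):
    c=snap(n,n+'0'); print(n,np.round(c['cam_to_world'],3).tolist(),c['fx'],c['D'])
s=r.get_state();print(s,r.grip_depth)
E
```

```text
pics
scene [[-0.82, -0.451, 0.353, 0.177], [-0.572, 0.625, -0.531, 0.643], [0.019, -0.637, -0.771, 0.824], [0.0, 0.0, 0.0, 1.0]] 402.7548125916465 [-0.0593192  0.         0.         0.         0.       ]
top [[0.025, -0.989, 0.147, 0.357], [-1.0, -0.025, -0.003, 0.148], [0.007, -0.147, -0.989, 1.074], [0.0, 0.0, 0.0, 1.0]] 441.365773626164 [-0.1296493  0.         0.         0.         0.       ]
{'time_s': 0.1, 'joints': array([-4.66333049e+01,  2.05882050e+01,  6.38523439e-01, -1.61271960e-02,
       -7.01345533e+01, -1.65062487e+01]), 'qd': array([-0.05444267, -0.05028562,  0.15238355,  0.13683454,  0.0648532 ,
       -0.02106067]), 'joint_torque': array([-4.76956266e-04, -5.84165311e+01,  2.93751258e+01,  7.01552153e+00,
        1.01535057e-02, -4.69321947e-05]), 'tcp_pos': array([ 0.30474554, -0.60181012,  0.22570777]), 'eef_rot': array([ 1.79914929e+02, -9.39830882e-03, -1.53145038e+02]), 'contact_force': array([-0.05570342, -0.22698931, -0.2872429 ]), 'moment': array([-0.02983429, -0.03279398,  0.02306599]), 'gripper_force': 0.0, 'gripper_width': 0.08744888629076215} 0.0188
```

View pics/scene0.png

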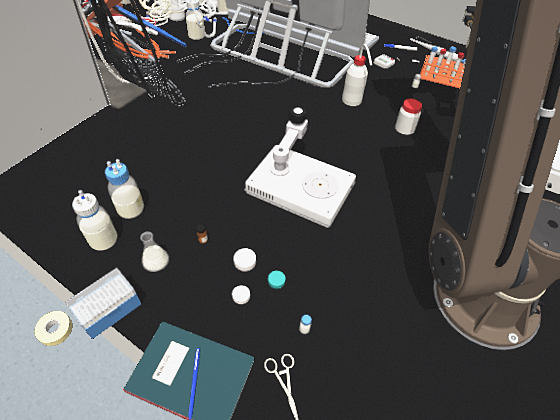

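View pics/top0.png

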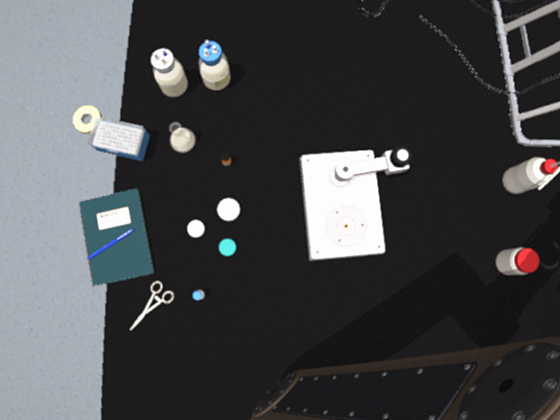

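The scene picture shows a white disc at (245,259), a smaller white one at (241,295) and a turquoise one at (277,279). In the top view these are (228,209), (196,228) and (227,247). The spectrometer has its plate at top (346,226), column at (345,170) and parked knob at (401,156). I take the smaller white disc, top (196,228), and check it in a close crop.

Run:
```python
from h import *
t=load('top0');s=load('scene0')
def crop(c,x,y,w,h,k): return cv2.resize(c['frame'][y:y+h,x:x+w,::-1],None,fx=k,fy=k,interpolation=cv2.INTER_CUBIC)
a=crop(t,180,190,65,75,4); b=crop(t,295,140,125,125,4)
d=crop(s,225,240,65,75,4)
im=np.zeros((600,780,3),np.uint8); im[:300,:260]=a; im[300:600,:260]=d; im[:500,270:770]=b
cv2.imwrite('pics/crop1.png',im)
def blob(c,x,y,w,h):
    f=c['frame'][y:y+h,x:x+w].astype(int); m=((f.min(2)>110)&(f.max(2)-f.min(2)<60)).astype(np.uint8)
    n,l,st,ce=cv2.connectedComponentsWithStats(m)
    for i in range(1,n):
        if st[i,4]>60:
            cnt=cv2.findContours((l==i).astype(np.uint8),0,1)[0][0]; print(st[i],ce[i]+[x,y], cv2.fitEllipse(cnt))
blob(t,180,190,65,75);blob(s,225,240,40,75)
for nm,c,u,v in[('smt',t,196,228),('bigt',t,228,209),('sms',s,241,294),('bigs',s,245,258),('seat',t,346,226),('seats',s,320,184),('case',t,320,240),('knob',t,402,155),('hub',t,345,169),('table',t,260,220),('amb',t,226,159),('via',t,198,295),('flask',t,180,138)]: print(nm,np.round(atd(c,u,v),4))
```

```text
[ 37   8  23  23 429] [228.09324009 209.01165501] ((48.09528732299805, 19.01293182373047), (22.42402458190918, 22.557804107666016), 4.045408248901367)
[  7  29  18  19 255] [195.39215686 228.24705882] ((15.403297424316406, 38.23851776123047), (16.999326705932617, 17.348745346069336), 22.646453857421875)
[  8   8  23  23 429] [244.43589744 259.0979021 ] ((19.412824630737305, 19.08513832092285), (22.46487808227539, 22.53585433959961), 32.95513916015625)
[  7  45  18  19 276] [240.72826087 294.14855072] ((15.716103553771973, 54.150184631347656), (17.631547927856445, 18.116724014282227), 0.6941863298416138)
smt [0.4659 0.3203 0.0161]
bigt [0.5138 0.2443 0.0197]
sms [0.4636 0.3237 0.0146]
bigs [0.5113 0.2458 0.0204]
seat [ 0.4756 -0.0355  0.0546]
seats [ 0.4758 -0.0339  0.0556]
case [0.4417 0.0247 0.0507]
knob [ 0.6196 -0.1383  0.1653]
hub [ 0.5948 -0.0211  0.124 ]
table [ 0.4915  0.1665 -0.    ]
amb [0.6295 0.2509 0.0522]
via [0.308  0.3028 0.0538]
flask [0.6766 0.3627 0.0614]
```

View pics/crop1.png

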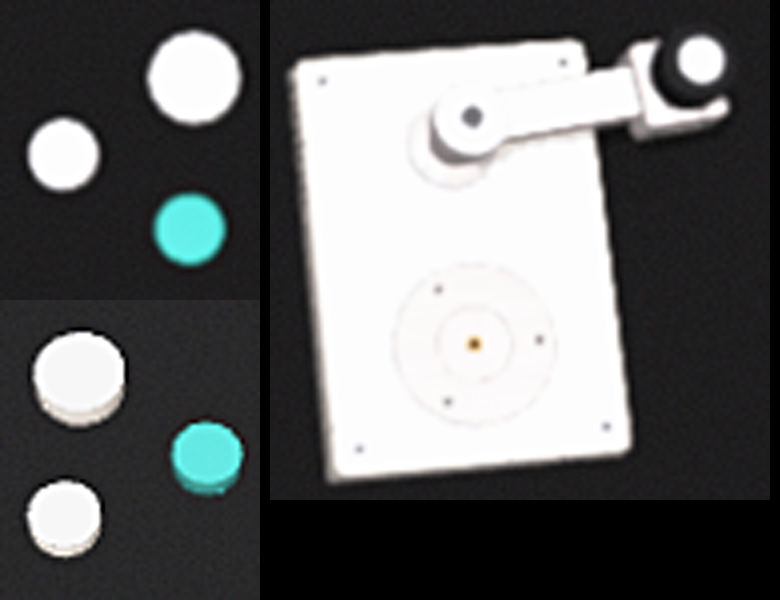

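The crop shows the target at composite (64,153), clearly smaller than the white one at (194,77). The crystal is at (474,343), the hub screw at (472,117) and the knob top at (702,60).

Run:
```python
from h import *
t=load('top0');s=load('scene0')
f=lambda x:(x+.5)/4-.5
td=(195.4,228.2); sd=(225+f(64),240+f(213))
print('disc top tri',tri((t,*td),(s,*sd)), atz(t,*td,.014),atz(s,*sd,.014))
g=s['frame'][150:220,280:370].astype(int); 
m=(g[:,:,0]-g[:,:,2]>30);ys,xs=np.nonzero(m);print('crystal scene',xs.mean()+280,ys.mean()+150,len(xs)); cs=(xs.mean()+280,ys.mean()+150)
g=t['frame'][200:250,320:370].astype(int); m=(g[:,:,0]-g[:,:,2]>30);ys,xs=np.nonzero(m);ct=(xs.mean()+320,ys.mean()+200);print(ct)
print('seat',tri((t,*ct),(s,*cs)),atz(t,*ct,.053),atz(s,*cs,.053))
hub=(295+f(202),140+f(117)); kn=(295+f(432),140+f(60))
S=atz(t,*ct,.053);H=atz(t,*hub,.123);Kp=atz(t,*kn,.163)
print('hub',H,'knob',Kp,'yaw',np.degrees(np.arctan2(*(H-S)[1::-1])),np.linalg.norm((H-S)[:2]),np.linalg.norm((Kp-H)[:2]))
print('armdir',np.degrees(np.arctan2(*(Kp-H)[1::-1])))
# yaw by case screws
scr=[(322,81),(563,62),(359,449),(606,427)]
for x,y in scr: print(atz(t,295+f(x-270),140+f(y),.05))
```

```text
disc top tri [0.46571443 0.32203119 0.01480309] [0.46562718 0.3220826  0.014     ] [0.46617749 0.32177679 0.014     ]
crystal scene 319.6666666666667 184.11111111111111 9
(np.float64(345.5), np.float64(225.5))
seat [ 0.47682121 -0.0344406   0.05403947] [ 0.47689303 -0.03464551  0.053     ] [ 0.47727601 -0.03533762  0.053     ]
hub [ 0.5953244  -0.02154632  0.123     ] knob [ 0.62110939 -0.14047451  0.163     ] yaw 6.3115895118209275 0.1191535932872757 0.12169132801736705
armdir -77.76695603286747
[0.63307358 0.055723   0.05      ]
[ 0.64949727 -0.09026822  0.05      ]
[0.41398701 0.03163358 0.05      ]
[ 0.42986083 -0.11371187  0.05      ]
```

```bash
cat >> h.py <<'E'
from scipy.spatial.transform import Rotation as Ro
def st(): return r.get_state()
def to(x,y,z,yaw):
    s=st(); R=Ro.from_euler('xyz',s['eef_rot'],degrees=True); T=Ro.from_euler('xyz',[180,0,yaw],degrees=True)
    d=R.inv().apply(np.array([x,y,z])-s['tcp_pos']); w=(R.inv()*T).as_rotvec(degrees=True)
    print('t',round(s['time_s'],2),'d',np.round(d,4),'rv',np.round(w,2),'|d|',round(float(np.linalg.norm(d)),3),'j6',round(s['joints'][5],1))
E
python3 -c "
from h import *
to(.5,-.1,.22,-173.7); to(.4657,.322,.12,-173.7)"
```

```text
t 0.1 d [-0.4009  0.3595  0.0062] rv [ 8.000e-02 -2.000e-02  2.055e+01] |d| 0.538 j6 -16.5
t 0.1 d [-0.5609  0.7513  0.1067] rv [ 8.000e-02 -2.000e-02  2.055e+01] |d| 0.944 j6 -16.5
```

```bash
python3 -m pendant '[[-0.03,0.027,0,0,0,2],[-0.06,0.054,0,0,0,4],[-0.09,0.081,0,0,0,6],[-0.12,0.108,0,0,0,8],[-0.15,0.135,0,0,0,10],[-0.18,0.162,0,0,0,12],[-0.21,0.189,0,0,0,14],[-0.24,0.216,0,0,0,16],[-0.27,0.243,0,0,0,18],[-0.30,0.27,0,0,0,20],[-0.33,0.297,0,0,0,20.5],[-0.36,0.324,0,0,0,20.5]]' 0.062
python3 -c "
from h import *
to(.4657,.322,.12,-173.7)"
```

```text
time_s: 1.1
tcp_pos: [0.4798, -0.1484, 0.2266]
eef_rot: [180.0, 0.0, -173.7]
contact_force: [0.8, -0.0, 0.1]
gripper_width: 0.062
gripper_force: 0.0
t 1.1 d [-0.0378  0.4691  0.1067] rv [0.01 0.01 0.02] |d| 0.483 j6 -88.9
```

```bash
python3 -m pendant '[[-0.003,0.04,0,0,0,0],[-0.006,0.08,0,0,0,0],[-0.009,0.12,0,0,0,0],[-0.012,0.16,0,0,0,0],[-0.016,0.2,0.01,0,0,0],[-0.02,0.24,0.03,0,0,0],[-0.023,0.28,0.045,0,0,0],[-0.026,0.32,0.06,0,0,0],[-0.029,0.36,0.075,0,0,0],[-0.032,0.398,0.09,0,0,0],[-0.035,0.435,0.1,0,0,0],[-0.038,0.469,0.107,0,0,0]]'
python3 -c "
from h import *
to(.4657,.322,.0055,-173.7)"
```

```text
time_s: 2.1
tcp_pos: [0.4644, 0.3215, 0.1179]
eef_rot: [-179.9, -0.1, -173.6]
contact_force: [0.6, -0.2, 0.4]
gripper_width: 0.062
gripper_force: 0.0
t 2.1 d [-0.0015  0.0005  0.1124] rv [-0.07 -0.08  0.08] |d| 0.112 j6 -138.1
```

```bash
python3 -m pendant '[[-0.001,0.0005,0.03,0,0,0],[-0.0015,0.0005,0.06,0,0,0],[-0.0015,0.0005,0.085,0,0,0],[-0.0015,0.0005,0.1,0,0,0],[-0.0015,0.0005,0.108,0,0,0],[-0.0015,0.0005,0.1125,0,0,0],[-0.0015,0.0005,0.1125,0,0,0]]'
python3 -m pendant '[[0,0,0,0,0,0],[0,0,0,0,0,0],[0,0,0,0,0,0],[0,0,0,0,0,0],[0,0,0,0,0,0],[0,0,0,0,0,0]]' 0.03 15
python3 -c "
from h import *
to(.4657,.322,.0055,-173.7); snap('top','pick');snap('scene','picks')"
```

```text
time_s: 2.68
tcp_pos: [0.4669, 0.3203, 0.0065]
eef_rot: [-180.0, -0.0, -173.6]
contact_force: [0.2, -0.5, -0.2]
gripper_width: 0.0622
gripper_force: 0.0
time_s: 3.18
tcp_pos: [0.4674, 0.321, 0.008]
eef_rot: [179.9, 0.1, -173.6]
contact_force: [-0.8, 0.4, 6.6]
gripper_width: 0.039
gripper_force: 15.0
t 3.18 d [0.0016 0.0011 0.0025] rv [0.06 0.07 0.07] |d| 0.003 j6 -137.9
```

```bash
python3 -m pendant '[[0,0,-0.01,0,0,0],[0,0,-0.04,0,0,0],[0,0,-0.07,0,0,0],[0,0,-0.1,0,0,0],[0,-0.02,-0.12,0,0,0],[0,-0.06,-0.13,0,0,0],[0,-0.1,-0.13,0,0,0],[0,-0.14,-0.13,0,0,0],[0,-0.18,-0.13,0,0,0],[0,-0.21,-0.13,0,0,0],[0,-0.225,-0.13,0,0,0],[0,-0.225,-0.13,0,0,0]]'
python3 - <<'E'
from h import *
to(.4768,-.0345,.0575,-173.7)
s=snap('scene','s2');t=snap('top','t2')
p=st()['tcp_pos'];print(st()['contact_force'],st()['gripper_width'])
im=np.zeros((400,800,3),np.uint8)
for i,c in enumerate((s,t)):
    u,v=proj(c,p)[0].astype(int);print(u,v)
    u0=max(0,min(u-50,460));v0=max(0,min(v-50,320))
    im[:,400*i:400*i+400]=cv2.resize(c['frame'][v0:v0+100,u0:u0+100,::-1],(400,400),interpolation=cv2.INTER_CUBIC);print(u0,v0)
cv2.imwrite('pics/held.png',im)
E
```

```text
time_s: 4.28
tcp_pos: [0.4912, 0.0938, 0.1375]
eef_rot: [-180.0, -0.0, -173.8]
contact_force: [0.6, 0.3, -1.6]
gripper_width: 0.0392
gripper_force: 15.0
t 4.28 d [ 0.0281 -0.126   0.08  ] rv [-0.01 -0.04 -0.12] |d| 0.152 j6 -117.2
[-0.14844993  1.07563536 -1.2905435 ] 0.039221206938176746
289 189
239 139
291 212
241 162
```

View pics/held.png

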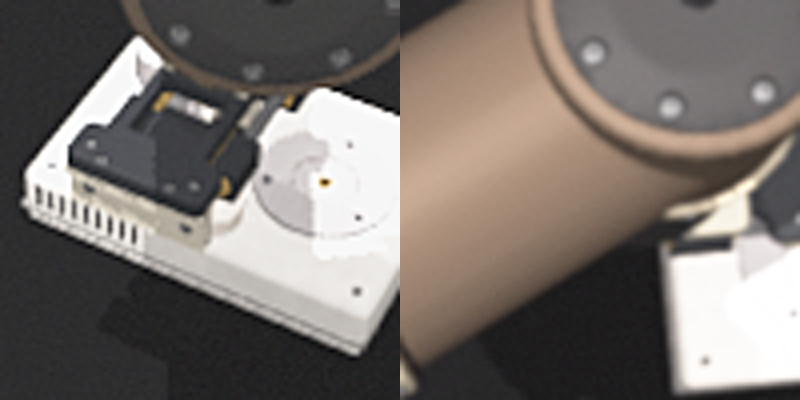

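```bash
python3 -m pendant '[[0.006,-0.03,0,0,0,0],[0.013,-0.06,0,0,0,0],[0.02,-0.09,0.01,0,0,0],[0.025,-0.115,0.03,0,0,0],[0.026,-0.126,0.05,0,0,0],[0.026,-0.126,0.06,0,0,0],[0.026,-0.126,0.06,0,0,0],[0.026,-0.126,0.06,0,0,0]]'
python3 - <<'E'
from h import *
to(.4785,-.0343,.0605,-173.7)
s=snap('scene','s3');t=snap('top','t3')
im=np.zeros((400,800,3),np.uint8)
for i,c in enumerate((s,t)):
    u,v=proj(c,[.477,-.035,.06])[0].astype(int)
    u0=u-40;v0=v-40;print(u0,v0)
    im[:,400*i:400*i+400]=cv2.resize(c['frame'][v0:v0+80,u0:u0+80,::-1],(400,400),interpolation=cv2.INTER_CUBIC)
cv2.imwrite('pics/over.png',im)
E
```

```text
time_s: 5.05
tcp_pos: [0.48, -0.0306, 0.077]
eef_rot: [-180.0, -0.1, -173.6]
contact_force: [0.1, 0.2, -1.3]
gripper_width: 0.0387
gripper_force: 15.0
t 5.05 d [ 0.0019 -0.0035  0.0165] rv [-0.02 -0.06  0.11] |d| 0.017 j6 -103.5
279 142
306 185
```

View pics/over.png

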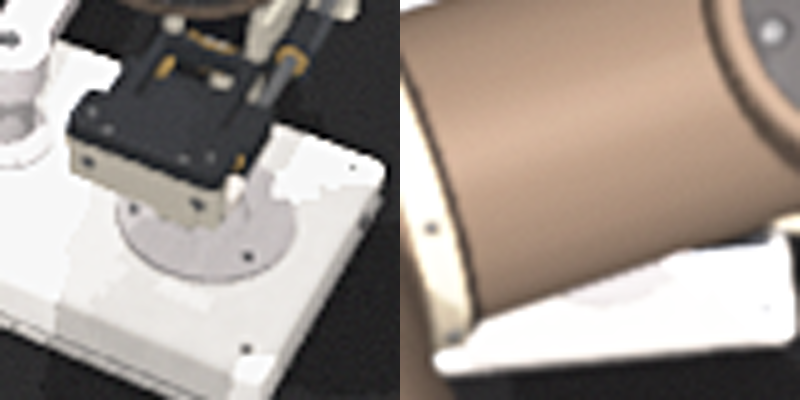

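```bash
python3 -m pendant '[[0.0023,-0.0032,0,0,0,0],[0.0023,-0.0032,0.006,0,0,0],[0.0023,-0.0032,0.011,0,0,0],[0.0023,-0.0032,0.0135,0,0,0],[0.0023,-0.0032,0.015,0,0,0],[0.0023,-0.0032,0.015,0,0,0]]'
python3 -m pendant '[[0,0,0.001,0,0,0],[0,0,0.001,0,0,0],[0,0,0.001,0,0,0]]'
python3 -m pendant '[[0,0,0.001,0,0,0],[0,0,0.001,0,0,0],[0,0,0.001,0,0,0]]'
```

```text
time_s: 5.65
tcp_pos: [0.4778, -0.0347, 0.0616]
eef_rot: [-180.0, -0.1, -173.6]
contact_force: [-1.2, 0.1, -1.5]
gripper_width: 0.0388
gripper_force: 15.0
time_s: 5.9
tcp_pos: [0.4781, -0.0346, 0.0611]
eef_rot: [180.0, 0.0, -173.6]
contact_force: [0.2, 0.6, -1.4]
gripper_width: 0.0393
gripper_force: 15.0
time_s: 6.15
tcp_pos: [0.4783, -0.0346, 0.0605]
eef_rot: [-180.0, 0.0, -173.6]
contact_force: [-0.8, 0.4, 4.3]
gripper_width: 0.0394
gripper_force: 15.0
```

```bash
python3 -m pendant '[[0,0,0,0,0,0],[0,0,0,0,0,0],[0,0,0,0,0,0],[0,0,0,0,0,0]]' 0.058
python3 -m pendant '[[0,0,-0.02,0,0,0],[0,0,-0.05,0,0,0],[0,0,-0.09,0,0,0],[0,-0.02,-0.12,0,0,0],[0.02,-0.05,-0.14,0,0,0],[0.02,-0.09,-0.14,0,0,0],[0.02,-0.13,-0.14,0,0,0],[0.02,-0.17,-0.14,0,0,0],[0.02,-0.21,-0.14,0,0,0],[0.02,-0.24,-0.14,0,0,0],[0.02,-0.24,-0.14,0,0,0]]'
python3 - <<'E'
from h import *
print(st()['tcp_pos'],st()['joints'])
s=snap('scene','s4');t=snap('top','t4')
im=np.zeros((400,800,3),np.uint8)
for i,c in enumerate((s,t)):
    u,v=proj(c,[.5,-.035,.06])[0].astype(int)
    u0=u-40;v0=v-40;print(u0,v0)
    im[:,400*i:400*i+400]=cv2.resize(c['frame'][v0:v0+80,u0:u0+80,::-1],(400,400),interpolation=cv2.INTER_CUBIC)
cv2.imwrite('pics/placed.png',im)
E
```

```text
time_s: 6.48
tcp_pos: [0.4781, -0.0346, 0.06]
eef_rot: [180.0, -0.0, -173.6]
contact_force: [-1.5, 1.0, -0.3]
gripper_width: 0.0563
gripper_force: 0.0
time_s: 7.4
tcp_pos: [0.4848, -0.2798, 0.1993]
eef_rot: [-180.0, -0.1, -173.8]
contact_force: [0.8, 1.1, 0.5]
gripper_width: 0.0577
gripper_force: 0.0
[ 0.48481291 -0.2797579   0.19927625] [-9.90977498e+00  1.09160922e+01 -1.63483893e+01  5.94887723e-02
 -6.27941247e+01 -7.39573343e+01]
272 138
306 175
```

View pics/placed.png

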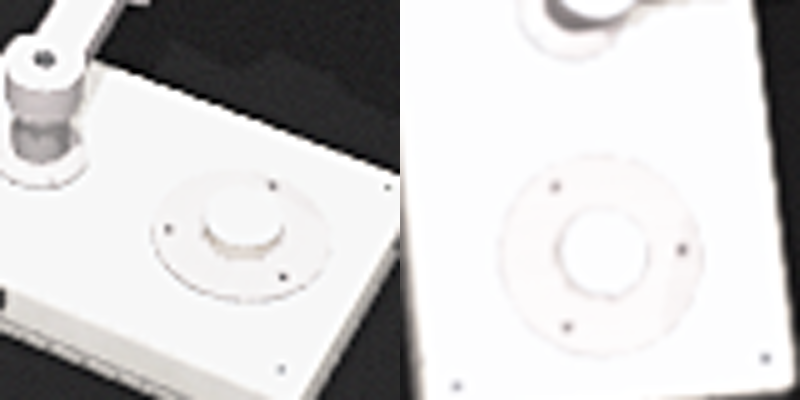

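The picture shows the disc sitting flat and concentric in the recess, at about (245,225) left and (604,253) right. Next I check its height and the free space for the swing.

Run:
```python
from h import *
def cloud(c):
    h,w=c['z_map'].shape; K=np.array([[c['fx'],0,c['cx']],[0,c['fy'],c['cy']],[0,0,1.]])
    uv=np.mgrid[0:w,0:h].reshape(2,-1).T.astype(float); n=cv2.undistortPoints(uv[:,None],K,np.array(c['D'],float))[:,0]
    z=c['z_map'][uv[:,1].astype(int),uv[:,0].astype(int)]; P=np.c_[n*z[:,None],z]; T=np.array(c['cam_to_world'])
    return (P@T[:3,:3].T+T[:3,3])[z>0]
for f in('top0','scene0'):
    P=cloud(load(f)); m=(P[:,2]>.09)&(P[:,0]>.4)&(P[:,0]<.85)&(abs(P[:,1]+.15)<.3)
    b=set(); Q=P[m]
    H={}
    for p in Q: k=(round(p[0]/.04)*4,round(p[1]/.04)*4); H.setdefault(k,[]).append(p[2])
    print(f,{k:(len(v),round(max(v),2)) for k,v in sorted(H.items()) if len(v)>3})
for f in('t4','s4'):
    P=cloud(load(f)); m=(np.hypot(P[:,0]-.477,P[:,1]+.035)<.014); Q=P[m]; A=np.c_[Q[:,:2]-[.477,-.035],np.ones(len(Q))]; print(f,'disc top z, slopes',np.linalg.lstsq(A,Q[:,2],rcond=None)[0],len(Q))
to(.6712,-.1287,.2,12.2)
```

```text
top0 {(40, -44): (70, np.float64(0.1)), (44, -44): (7, np.float64(0.1)), (56, -44): (26, np.float64(0.2)), (56, -4): (25, np.float64(0.13)), (56, 0): (30, np.float64(0.12)), (60, -16): (132, np.float64(0.17)), (60, -12): (331, np.float64(0.17)), (60, -8): (227, np.float64(0.12)), (60, -4): (239, np.float64(0.13)), (60, 0): (138, np.float64(0.13)), (64, -16): (64, np.float64(0.17)), (64, -12): (179, np.float64(0.17)), (64, -8): (14, np.float64(0.12))}
scene0 {(40, -44): (30, np.float64(0.1)), (44, -44): (7, np.float64(0.1)), (56, -44): (7, np.float64(0.19)), (56, -4): (18, np.float64(0.12)), (56, 0): (29, np.float64(0.12)), (60, -16): (72, np.float64(0.17)), (60, -12): (283, np.float64(0.17)), (60, -8): (117, np.float64(0.12)), (60, -4): (106, np.float64(0.13)), (60, 0): (137, np.float64(0.13)), (64, -16): (21, np.float64(0.17)), (64, -12): (127, np.float64(0.17)), (64, -8): (7, np.float64(0.12))}
t4 disc top z, slopes [-0.5668876  -3.49037416  0.5515721 ] 962
s4 disc top z, slopes [-0.01197098 -0.04002902  0.06796778] 65
t 7.5 d [-0.2018  0.1267 -0.0009] rv [-1.10e-01 -5.00e-02  1.74e+02] |d| 0.238 j6 -74.2
```

```bash
python3 -m pendant '[[-0.02,0.0126,0,0,0,-7],[-0.04,0.025,0,0,0,-14],[-0.06,0.0378,0,0,0,-21],[-0.08,0.0504,0,0,0,-28],[-0.1,0.063,0,0,0,-35],[-0.12,0.0756,0,0,0,-42],[-0.14,0.0882,0,0,0,-49],[-0.16,0.1008,0,0,0,-56],[-0.18,0.1134,0,0,0,-63],[-0.2018,0.1267,0,0,0,-70],[-0.2018,0.1267,0,0,0,-77],[-0.2018,0.1267,0,0,0,-84]]' 0
python3 -m pendant '[[0,0,0,0,0,-7],[0,0,0,0,0,-14],[0,0,0,0,0,-21],[0,0,0,0,0,-28],[0,0,0,0,0,-35],[0,0,0,0,0,-42],[0,0,0,0,0,-49],[0,0,0,0,0,-56],[0,0,0,0,0,-63],[0,0,0,0,0,-70],[0,0,0,0,0,-77],[0,0,0,0,0,-84]]'
python3 - <<'E'
from h import *
to(.6712,-.1287,.105,12.2)
c=load('t4')
h,w=c['z_map'].shape
Q=np.array([atd(c,u,v) for u in range(335,358) for v in range(215,237)]); Q=Q[(np.hypot(Q[:,0]-.477,Q[:,1]+.035)<.015)&(Q[:,2]<.1)]
print(np.linalg.lstsq(np.c_[Q[:,:2]-[.477,-.035],np.ones(len(Q))],Q[:,2],rcond=None)[0],len(Q))
E
```

```text
time_s: 8.5
tcp_pos: [0.6719, -0.1242, 0.1994]
eef_rot: [180.0, 0.0, -89.1]
contact_force: [0.5, -0.5, 0.7]
gripper_width: 0.0005
gripper_force: 0.0
time_s: 9.5
tcp_pos: [0.671, -0.1254, 0.2002]
eef_rot: [-180.0, 0.0, -5.2]
contact_force: [-1.1, -0.3, 0.7]
gripper_width: 0.0005
gripper_force: 0.0
t 9.5 d [0.0006 0.0032 0.0952] rv [-2.000e-02  1.000e-02 -1.741e+01] |d| 0.095 j6 79.1
[ 0.01450067 -0.01433422  0.06821142] 131
```

```bash
python3 -m pendant '[[0,0.002,0.02,0,0,-6],[0,0.003,0.05,0,0,-12],[0,0.003,0.08,0,0,-17.4],[0,0.003,0.092,0,0,-17.4],[0,0.003,0.095,0,0,-17.4],[0,0.003,0.095,0,0,-17.4]]'
python3 - <<'E'
from h import *
C=np.array([.5962,-.0215]); s=st(); R=Ro.from_euler('xyz',s['eef_rot'],degrees=True)
print(s['tcp_pos'],s['eef_rot'],s['joints'])
# commanded-like start pose, rotate about C by -th (cw), first adding approach of a along push dir
p0=s['tcp_pos'];p=np.array([-.9774,-.2113])
for a,th in [(.006,0),(.012,0)]+[(.016,t) for t in range(5,100,5)]:
    q=p0[:2]+a*p-C; t=np.radians(-th); q=C+np.array([[np.cos(t),-np.sin(t)],[np.sin(t),np.cos(t)]])@q
    print(a,th,np.round(R.inv().apply(np.r_[q-p0[:2],0]),4)[:2],end=';')
E
```

```text
time_s: 10.0
tcp_pos: [0.6708, -0.1294, 0.1048]
eef_rot: [180.0, 0.1, 11.6]
contact_force: [-0.6, -0.5, 0.7]
gripper_width: 0.0004
gripper_force: 0.0
[ 0.67084826 -0.12936314  0.10484203] [1.79991352e+02 7.93430534e-02 1.16487120e+01] [ 5.39932475e+00  2.65126601e+01 -6.75498974e+00  2.05933533e-02
 -5.68102820e+01  9.62381084e+01]
0.006 0 [-0.006   0.0001];0.012 0 [-0.012   0.0001];0.016 5 [-0.0267  0.0028];0.016 10 [-0.0375  0.0045];0.016 15 [-0.0485  0.0052];0.016 20 [-0.0595  0.0049];0.016 25 [-0.0704  0.0038];0.016 30 [-0.0812  0.0016];0.016 35 [-0.0917 -0.0014];0.016 40 [-0.102  -0.0054];0.016 45 [-0.1118 -0.0103];0.016 50 [-0.1212 -0.016 ];0.016 55 [-0.1301 -0.0224];0.016 60 [-0.1383 -0.0297];0.016 65 [-0.1459 -0.0376];0.016 70 [-0.1528 -0.0462];0.016 75 [-0.1589 -0.0553];0.016 80 [-0.1642 -0.0649];0.016 85 [-0.1687 -0.075 ];0.016 90 [-0.1722 -0.0854];0.016 95 [-0.1748 -0.096 ];
```

```bash
python3 -m pendant '[[-0.006,0,0,0,0,0],[-0.012,0,0,0,0,0],[-0.016,0.0002,0,0,0,0],[-0.0267,0.0028,0,0,0,5],[-0.0375,0.0045,0,0,0,10],[-0.0485,0.0052,0,0,0,15],[-0.0595,0.0049,0,0,0,20],[-0.0704,0.0038,0,0,0,25],[-0.0812,0.0016,0,0,0,30],[-0.0917,-0.0014,0,0,0,35],[-0.102,-0.0054,0,0,0,40],[-0.1118,-0.0103,0,0,0,45]]'
cat > sw.py <<'E'
from h import *
C=np.array([.5962,-.0215]); s=st(); R=Ro.from_euler('xyz',s['eef_rot'],degrees=True); p0=s['tcp_pos']
print('r',np.linalg.norm(p0[:2]-C), 'yaw',s['eef_rot'][2],'F',s['contact_force'],'M',s['moment'])
for th in (5,10,15,20,25,30,35,40,45,50):
    t=np.radians(-th); q=C+np.array([[np.cos(t),-np.sin(t)],[np.sin(t),np.cos(t)]])@(p0[:2]-C)
    print(th,np.round(R.inv().apply(np.r_[q-p0[:2],0]),4)[:2],end=';')
c=snap('top','sw'); u0,v0=300,130
K=None
E
python3 sw.py
python3 -c "
from h import *
c=load('sw');cv2.imwrite('pics/sw1.png',np.vstack([cv2.resize(load('sw')['frame'][100:250,270:430,::-1],(640,600),interpolation=2)]))"
```

```text
time_s: 11.0
tcp_pos: [0.5605, -0.1434, 0.1069]
eef_rot: [-179.9, -0.2, -33.5]
contact_force: [3.7, -1.5, 0.2]
gripper_width: 0.0004
gripper_force: 2.1
r 0.1270539159147656 yaw -33.51732282795059 F [ 3.6562293  -1.49482933  0.21850491] M [-0.7282275  -1.2214385   0.04759644]
5 [-0.0107  0.0028];10 [-0.0216  0.0047];15 [-0.0327  0.0056];20 [-0.0438  0.0055];25 [-0.0548  0.0045];30 [-0.0657  0.0025];35 [-0.0764 -0.0004];40 [-0.0868 -0.0043];45 [-0.0968 -0.009 ];50 [-0.1064 -0.0146];
```

View pics/sw1.png

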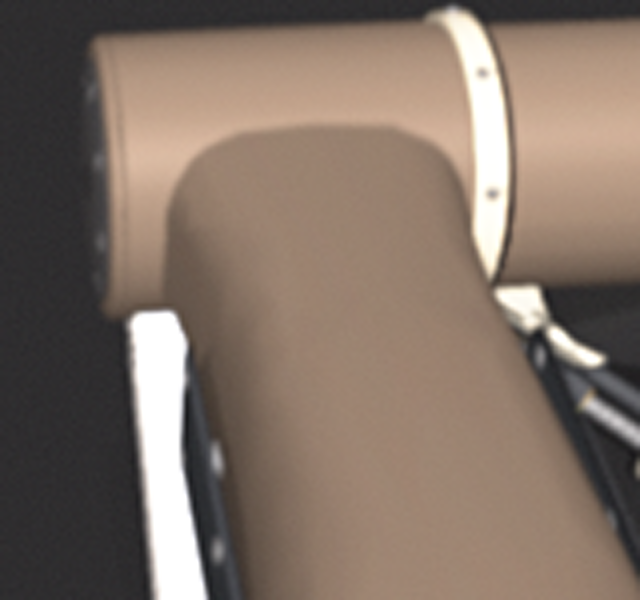

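The robot's own arm fills the top picture, but the 4 N force against the push shows the head is moving along. I continue.

```bash
python3 -m pendant '[[-0.0107,0.0028,0,0,0,5],[-0.0216,0.0047,0,0,0,10],[-0.0327,0.0056,0,0,0,15],[-0.0438,0.0055,0,0,0,20],[-0.0548,0.0045,0,0,0,25],[-0.0657,0.0025,0,0,0,30],[-0.0764,-0.0004,0,0,0,35],[-0.0868,-0.0043,0,0,0,40]]'
python3 sw.py
python3 - <<'E'
from h import *
c=snap('scene','sws'); cv2.imwrite('pics/sws.png',cv2.resize(c['frame'][90:240,220:380,::-1],(640,600),interpolation=2))
E
```

```text
time_s: 11.72
tcp_pos: [0.4906, -0.0917, 0.1067]
eef_rot: [-179.8, -0.1, -73.4]
contact_force: [2.7, -2.2, 0.7]
gripper_width: 0.0004
gripper_force: 1.9
r 0.12680269849477305 yaw -73.37605764585251 F [ 2.68799962 -2.23558908  0.70739471] M [-0.98743108 -1.3233947   0.05285098]
5 [-0.0107  0.0028];10 [-0.0216  0.0046];15 [-0.0326  0.0055];20 [-0.0437  0.0054];25 [-0.0547  0.0043];30 [-0.0656  0.0023];35 [-0.0763 -0.0007];40 [-0.0866 -0.0046];45 [-0.0966 -0.0093];50 [-0.1061 -0.0149];
```

View pics/sws.png

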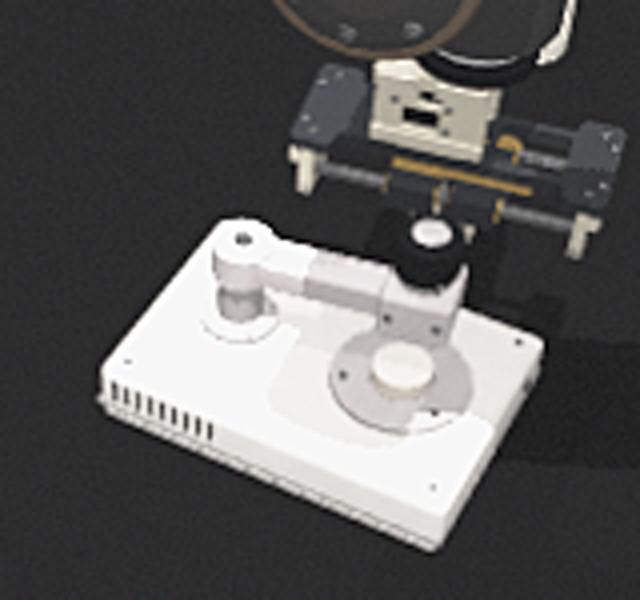

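The picture shows the head at about (425,300), near the disc at (403,365), with the fingers behind it. About 10° of swing is left.

```bash
python3 -m pendant '[[-0.0053,0.0015,0,0,0,2.5],[-0.0107,0.0028,0,0,0,5],[-0.014,0.0035,0,0,0,6.5],[-0.017,0.004,0,0,0,8],[-0.017,0.004,0,0,0,8]]'
python3 -m pendant '[[-0.001,0.0002,0,0,0,0.5],[-0.002,0.0004,0,0,0,1],[-0.003,0.0005,0,0,0,1],[-0.003,0.0005,0,0,0,1]]'
python3 sw.py
```

```text
time_s: 12.23
tcp_pos: [0.4809, -0.0768, 0.1057]
eef_rot: [-179.9, -0.0, -81.1]
contact_force: [0.7, -0.8, 0.7]
gripper_width: 0.0007
gripper_force: 0.4
time_s: 12.57
tcp_pos: [0.4797, -0.0738, 0.1052]
eef_rot: [-180.0, -0.0, -82.2]
contact_force: [0.7, -4.7, 2.3]
gripper_width: 0.0004
gripper_force: 1.9
r 0.12771800042938494 yaw -82.189200025779 F [ 0.74735689 -4.6707248   2.29680485] M [-1.36553243 -0.15968636  0.05209093]
5 [-0.0108  0.0027];10 [-0.0218  0.0044];15 [-0.0329  0.0051];20 [-0.0441  0.0049];25 [-0.0552  0.0037];30 [-0.0661  0.0016];35 [-0.0768 -0.0015];40 [-0.0872 -0.0056];45 [-0.0972 -0.0105];50 [-0.1067 -0.0162];
```

```bash
for i in 1 2; do python3 -m pendant '[[-0.0008,0,0,0,0,0.4],[-0.0016,0,0,0,0,0.6],[-0.0016,0,0,0,0,0.6]]' | grep -E 'tcp|contact'; done; python3 -m pendant '[[-0.0008,0,0,0,0,0.1],[-0.0012,0,0,0,0,0.1],[-0.0012,0,0,0,0,0.1]]' | grep -E 'tcp|contact'
```

```text
tcp_pos: [0.479, -0.0721, 0.1049]
contact_force: [-1.4, -4.3, 2.3]
tcp_pos: [0.4785, -0.0705, 0.1048]
contact_force: [-1.5, -4.2, 2.7]
tcp_pos: [0.4784, -0.0703, 0.1048]
contact_force: [0.3, -11.6, 2.0]
```

```bash
python3 -m pendant '[[0,0,0,0,0,0],[0.01,0,0,0,0,0],[0.03,0,0,0,0,0],[0.06,0,-0.01,0,0,0],[0.09,0,-0.03,0,0,-7],[0.11,0,-0.06,0,0,-14],[0.13,0,-0.1,0,0,-21],[0.15,0,-0.12,0,0,-28],[0.18,0,-0.12,0,0,-35],[0.2,0,-0.12,0,0,-42],[0.2,0,-0.12,0,0,-49],[0.2,0,-0.12,0,0,-56]]' 0.07
python3 - <<'E'
from h import *
print(st()['joints'])
s=snap('scene','s6');t=snap('top','t6')
im=np.zeros((400,800,3),np.uint8)
for i,c in enumerate((s,t)):
    u,v=proj(c,[.477,-.035,.16])[0].astype(int);u0=u-40;v0=v-40;print(u0,v0)
    im[:,400*i:400*i+400]=cv2.resize(c['frame'][v0:v0+80,u0:u0+80,::-1],(400,400),interpolation=2)
cv2.imwrite('pics/home.png',im)
E
```

```text
time_s: 14.37
tcp_pos: [0.5019, -0.269, 0.2245]
eef_rot: [-179.9, -0.0, -27.3]
contact_force: [-0.3, -0.4, -0.1]
gripper_width: 0.0693
gripper_force: 0.0
[ -8.55439025  10.73345069 -13.07121973  -0.07935872 -66.16339528
  71.2825307 ]
284 114
314 179
```

View pics/home.png

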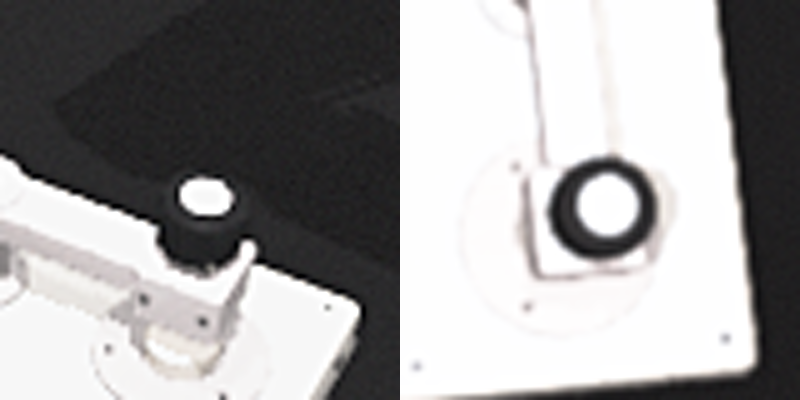

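The head is home over the disc. The knob cap is at composite (206,195) in the scene view and (604,204) in the top view.

Run:
```python
from h import *
s=load('s6');t=load('t6');a=(s,324.8,152.6);b=(t,354.4,219.4)
print(tri(a,b),atz(*a,.163),atz(*b,.163))
to(.477,-.0348,.21,50)
```

```text
[ 0.47653281 -0.03319525  0.16643964] [ 0.47776745 -0.03683851  0.163     ] [ 0.47730841 -0.03376073  0.163     ]
t 14.47 d [-0.1296 -0.1956  0.0148] rv [-6.000e-02 -4.000e-02 -7.745e+01] |d| 0.235 j6 71.0
```

```bash
python3 -m pendant '[[-0.012,-0.018,0,0,0,-7],[-0.024,-0.036,0,0,0,-14],[-0.036,-0.054,0,0,0,-21],[-0.048,-0.072,0,0,0,-28],[-0.06,-0.09,0,0,0,-35],[-0.072,-0.108,0,0,0,-42],[-0.084,-0.126,0,0,0,-49],[-0.096,-0.144,0,0,0,-56],[-0.108,-0.163,0,0,0,-63],[-0.12,-0.181,0,0,0,-70],[-0.1296,-0.1956,0.01,0,0,-77],[-0.1296,-0.1956,0.014,0,0,-82.5]]'
python3 -m pendant '[[0,0,0,0,0,0],[0,0,0,0,0,0]]'
python3 -c "
from h import *
to(.4773,-.0345,.134,55)"
```

```text
time_s: 15.47
tcp_pos: [0.4768, -0.0318, 0.2106]
eef_rot: [-180.0, -0.1, 55.2]
contact_force: [0.1, -1.0, -0.5]
gripper_width: 0.0696
gripper_force: 0.0
time_s: 15.63
tcp_pos: [0.4771, -0.0341, 0.211]
eef_rot: [-180.0, -0.0, 54.7]
contact_force: [1.1, 0.3, 0.1]
gripper_width: 0.0703
gripper_force: 0.0
t 15.63 d [-0.0002  0.0004  0.077 ] rv [-0.01 -0.01 -0.33] |d| 0.077 j6 125.2
```

```bash
python3 -m pendant '[[0,0.0002,0.03,0,0,0],[0,0.0002,0.055,0,0,0],[0,0.0002,0.07,0,0,0],[0,0.0002,0.077,0,0,0],[0,0.0002,0.077,0,0,0]]'
python3 -m pendant '[[0,0,0,0,0,0],[0,0,0,0,0,0],[0,0,0,0,0,0],[0,0,0,0,0,0],[0,0,0,0,0,0]]' 0.03 20
python3 -c "
from h import *
s=st();print(s['moment'],s['contact_force'],s['joints'][5],s['joint_torque'][5])"
```

```text
time_s: 16.05
tcp_pos: [0.4766, -0.0353, 0.133]
eef_rot: [-179.9, 0.1, 54.7]
contact_force: [-0.5, -0.2, 0.1]
gripper_width: 0.0701
gripper_force: 0.0
time_s: 16.47
tcp_pos: [0.4775, -0.0346, 0.1348]
eef_rot: [180.0, -0.1, 54.9]
contact_force: [-0.7, 2.5, 5.3]
gripper_width: 0.0438
gripper_force: 20.0
[ 0.55784027  0.52098345 -0.01474922] [-0.69418322  2.52433687  5.28183341] 125.4686458409682 -0.0008154769966495223
```

```bash
cat > m.sh <<'E'
python3 -c "
from plant import r
s=r.get_state();print('yaw %.1f mz %.3f F %s w %.4f t %.2f'%(s['eef_rot'][2],s['moment'][2],s['contact_force'].round(1),s['gripper_width'],s['time_s']))"
E
P="python3 -m pendant"
$P '[[0,0,-0.0005,0,0,6],[0,0,-0.001,0,0,12],[0,0,-0.001,0,0,18],[0,0,-0.001,0,0,24],[0,0,-0.001,0,0,24]]' >/dev/null; sh m.sh
$P '[[0,0,0,0,0,5],[0,0,0,0,0,10],[0,0,0,0,0,10]]' >/dev/null; sh m.sh
$P '[[0,0,0,0,0,5],[0,0,0,0,0,5]]' >/dev/null; sh m.sh
$P '[[0,0,0,0,0,5],[0,0,0,0,0,5]]' >/dev/null; sh m.sh
```

```text
yaw 30.7 mz 0.057 F [ 4.7 -1.8 -7.3] w 0.0440 t 16.88
yaw 20.9 mz 0.118 F [ 4.  -3.4 -7.4] w 0.0433 t 17.13
yaw 15.9 mz 0.087 F [ 5.5 -4.1 -7.6] w 0.0438 t 17.30
yaw 10.9 mz 0.058 F [ 5.8 -5.6 -8.6] w 0.0438 t 17.47
```

```bash
P="python3 -m pendant"
$P '[[0.0005,0.0006,0.0004,0,0,4],[0.0005,0.0006,0.0004,0,0,4]]' >/dev/null; sh m.sh
$P '[[0,0,0,0,0,4],[0,0,0,0,0,4]]' >/dev/null; sh m.sh
$P '[[0,0,0,0,0,4],[0,0,0,0,0,4]]' >/dev/null; sh m.sh
$P '[[0,0,0,0,0,4],[0,0,0,0,0,4]]' >/dev/null; sh m.sh
$P '[[0,0,0,0,0,4],[0,0,0,0,0,4]]' >/dev/null; sh m.sh
$P '[[0,0,0,0,0,4],[0,0,0,0,0,4]]' >/dev/null; sh m.sh
```

```text
yaw 7.0 mz 0.087 F [-0.3 -1.5 -3.4] w 0.0434 t 17.63
yaw 3.0 mz 0.080 F [ 1.3 -0.6 -0.8] w 0.0436 t 17.80
yaw -0.9 mz 0.127 F [ 0.3 -1.2 -0.3] w 0.0433 t 17.97
yaw -4.9 mz 0.112 F [ 0.9 -1.8 -2.8] w 0.0435 t 18.13
yaw -8.9 mz 0.095 F [ 0.6 -2.4 -0.7] w 0.0437 t 18.30
yaw -12.9 mz 0.090 F [ 0.2 -2.9  1.3] w 0.0433 t 18.47
```

```bash
P="python3 -m pendant"
$P '[[0,0,0,0,0,4],[0,0,0,0,0,4]]' >/dev/null; sh m.sh
$P '[[0,0,0,0,0,4],[0,0,0,0,0,4]]' >/dev/null; sh m.sh
$P '[[0,0,0,0,0,4],[0,0,0,0,0,4]]' >/dev/null; sh m.sh
$P '[[0,0,0,0,0,4],[0,0,0,0,0,4]]' >/dev/null; sh m.sh
$P '[[0,0,0,0,0,4],[0,0,0,0,0,4]]' >/dev/null; sh m.sh
$P '[[0,0,0,0,0,4],[0,0,0,0,0,4]]' >/dev/null; sh m.sh
```

```text
yaw -16.9 mz 0.096 F [ 0.9 -3.6 -0.4] w 0.0439 t 18.63
yaw -20.9 mz 0.135 F [ 1.  -4.1  1.6] w 0.0438 t 18.80
yaw -24.9 mz 0.160 F [-0.4 -4.8  1.5] w 0.0435 t 18.97
yaw -28.9 mz 0.204 F [-0.2 -5.   1.1] w 0.0434 t 19.13
yaw -32.9 mz 0.266 F [ 0.4 -4.5  1.7] w 0.0438 t 19.30
yaw -36.9 mz 0.241 F [-0.1 -4.9  2.7] w 0.0437 t 19.47
```

```bash
P="python3 -m pendant"
$P '[[0,0,0,0,0,3],[0,0,0,0,0,3]]' >/dev/null; sh m.sh
$P '[[0,0,0,0,0,3],[0,0,0,0,0,3]]' >/dev/null; sh m.sh
$P '[[0,0,0,0,0,3],[0,0,0,0,0,3]]' >/dev/null; sh m.sh
$P '[[0,0,0,0,0,3],[0,0,0,0,0,3]]' >/dev/null; sh m.sh
$P '[[0,0,0,0,0,3],[0,0,0,0,0,3]]' >/dev/null; sh m.sh
```

```text
yaw -39.8 mz -0.035 F [ 1.4 -6.8  0.3] w 0.0435 t 19.63
yaw -42.8 mz -0.006 F [ 0.5 -6.7  0.6] w 0.0442 t 19.80
yaw -45.8 mz 0.075 F [ 1.  -5.8  2.2] w 0.0433 t 19.97
yaw -48.9 mz -0.061 F [-0.6 -6.8  3.3] w 0.0438 t 20.13
yaw -51.9 mz -0.041 F [-0.5 -6.6  3.1] w 0.0436 t 20.30
```

```bash
P="python3 -m pendant"
$P '[[0,0,0,0,0,4],[0,0,0,0,0,4]]' >/dev/null; sh m.sh
$P '[[0,0,0,0,0,4],[0,0,0,0,0,4]]' >/dev/null; sh m.sh
$P '[[0,0,0,0,0,3],[0,0,0,0,0,3]]' >/dev/null; sh m.sh
$P '[[0,0,0,0,0,3],[0,0,0,0,0,3]]' >/dev/null; sh m.sh
$P '[[0,0,0,0,0,3],[0,0,0,0,0,3]]' >/dev/null; sh m.sh
$P '[[0,0,0,0,0,3],[0,0,0,0,0,3]]' >/dev/null; sh m.sh
```

```text
yaw -55.9 mz -0.053 F [ 0.  -6.6  2.1] w 0.0433 t 20.47
yaw -59.9 mz 0.121 F [-1.  -7.7  3.9] w 0.0439 t 20.63
yaw -62.8 mz 0.196 F [-0.2 -6.7  2.5] w 0.0436 t 20.80
yaw -65.8 mz 0.221 F [-2.4 -6.6  3. ] w 0.0437 t 20.97
yaw -68.8 mz 0.331 F [-1.6 -6.2  3.1] w 0.0438 t 21.13
yaw -71.8 mz 0.251 F [-1.  -6.3  5.7] w 0.0437 t 21.30
```

```bash
P="python3 -m pendant"
$P '[[0,0,0,0,0,2],[0,0,0,0,0,2]]' >/dev/null; sh m.sh
$P '[[0,0,0,0,0,2],[0,0,0,0,0,2]]' >/dev/null; sh m.sh
$P '[[0,0,0,0,0,2],[0,0,0,0,0,2]]' >/dev/null; sh m.sh
$P '[[0,0,0,0,0,3],[0,0,0,0,0,3]]' >/dev/null; sh m.sh
```

```text
yaw -73.8 mz 0.049 F [-0.4 -5.7  1.4] w 0.0439 t 21.47
yaw -75.8 mz 0.008 F [-0.6 -7.5  3.7] w 0.0436 t 21.63
yaw -77.8 mz 0.016 F [-1.4 -7.1  3. ] w 0.0435 t 21.80
yaw -80.9 mz 0.003 F [-1.1 -6.9  4.2] w 0.0438 t 21.97
```

```bash
P="python3 -m pendant"
$P '[[0,0,0,0,0,4],[0,0,0,0,0,8],[0,0,0,0,0,8]]' >/dev/null; sh m.sh
$P '[[0,0,0,0,0,3],[0,0,0,0,0,3]]' >/dev/null; sh m.sh
$P '[[0,0,0,0,0,3],[0,0,0,0,0,3]]' >/dev/null; sh m.sh
$P '[[0,0,0,0,0,3],[0,0,0,0,0,3]]' >/dev/null; sh m.sh
$P '[[0,0,0,0,0,2],[0,0,0,0,0,2]]' >/dev/null; sh m.sh
```

```text
yaw -88.9 mz 0.005 F [-2.8 -7.   5.8] w 0.0433 t 22.22
yaw -91.9 mz 0.101 F [-3.4 -6.5  4.4] w 0.0436 t 22.38
yaw -94.8 mz 0.174 F [-2.8 -6.1  5.2] w 0.0433 t 22.55
yaw -97.8 mz 0.169 F [-2.3 -6.8  3.7] w 0.0437 t 22.72
yaw -99.8 mz 0.185 F [-3.3 -6.   5.3] w 0.0435 t 22.88
```

```bash
P="python3 -m pendant"
$P '[[0,0,0,0,0,2],[0,0,0,0,0,2]]' >/dev/null; sh m.sh
$P '[[0,0,0,0,0,2],[0,0,0,0,0,2]]' >/dev/null; sh m.sh
```

```text
yaw -101.8 mz 0.104 F [-3.3 -5.9  7.1] w 0.0435 t 23.05
yaw -103.8 mz 0.011 F [-2.1 -5.7  4.4] w 0.0434 t 23.22
```

```bash
P="python3 -m pendant"
$P '[[0,0,0,0,0,4],[0,0,0,0,0,4]]' >/dev/null; sh m.sh
$P '[[0,0,0,0,0,4],[0,0,0,0,0,4]]' >/dev/null; sh m.sh
$P '[[0,0,0,0,0,4],[0,0,0,0,0,4]]' >/dev/null; sh m.sh
```

```text
yaw -107.9 mz 0.037 F [-4.1 -6.8  5.3] w 0.0435 t 23.38
yaw -111.9 mz -0.069 F [-5.  -6.2  6.2] w 0.0434 t 23.55
yaw -115.9 mz -0.048 F [-3.5 -6.2  5.9] w 0.0439 t 23.72
```

```bash
P="python3 -m pendant"
$P '[[0,0,0,0,0,0],[0,0,0,0,0,0],[0,0,0,0,0,0],[0,0,0,0,0,0],[0,0,0,0,0,0]]' 0.07 | grep -E 'force|width'
$P '[[0,0,-0.02,0,0,0],[0,0,-0.05,0,0,0],[0,0,-0.09,0,0,0],[0,0,-0.09,0,0,0]]' >/dev/null
sh m.sh; python3 -c "
from h import *
to(.49,-.28,.23,-115.9)"
```

```text
contact_force: [0.4, 0.1, -0.2]
gripper_width: 0.0684
gripper_force: 0.0
yaw -115.9 mz 0.021 F [1.4 0.4 1.3] w 0.0700 t 24.47
t 24.47 d [ 0.2168 -0.1147  0.0017] rv [-0.52  0.31 -0.01] |d| 0.245 j6 -45.4
```

```bash
python3 -m pendant '[[0.03,-0.016,0,0,0,0],[0.06,-0.032,0,0,0,0],[0.09,-0.048,0,0,0,0],[0.12,-0.064,0,0,0,0],[0.15,-0.08,0,0,0,0],[0.18,-0.096,0,0,0,0],[0.21,-0.112,0,0,0,0],[0.21,-0.112,0,0,0,0]]' >/dev/null
python3 - <<'E'
from h import *
s=snap('scene','s7');t=snap('top','t7')
im=np.zeros((400,800,3),np.uint8)
for i,(c,n) in enumerate(((s,25),(t,40))):
    u,v=proj(c,[.477,-.035,.13])[0].astype(int);u0=u-n;v0=v-n;print(u0,v0)
    im[:,400*i:400*i+400]=cv2.resize(c['frame'][v0:v0+2*n,u0:u0+2*n,::-1],(400,400),interpolation=2)
cv2.imwrite('pics/end.png',im)
t0=load('top0');s0=load('scene0')
for n,b,a in(('top',t0,t),('scene',s0,s)):
    d=np.abs(a['frame'].astype(int)-b['frame']).max(2)
    for p in([.6295,.2509,.03],[.308,.303,.03],[.6766,.3627,.04]):
        u,v=proj(a,p)[0].astype(int); print(n,p,(d[v-12:v+12,u-12:u+12]>40).sum())
E
```

```text
298 138
311 181
top [0.6295, 0.2509, 0.03] 0
top [0.308, 0.303, 0.03] 0
top [0.6766, 0.3627, 0.04] 0
scene [0.6295, 0.2509, 0.03] 0
scene [0.308, 0.303, 0.03] 0
scene [0.6766, 0.3627, 0.04] 1
```

View pics/end.png

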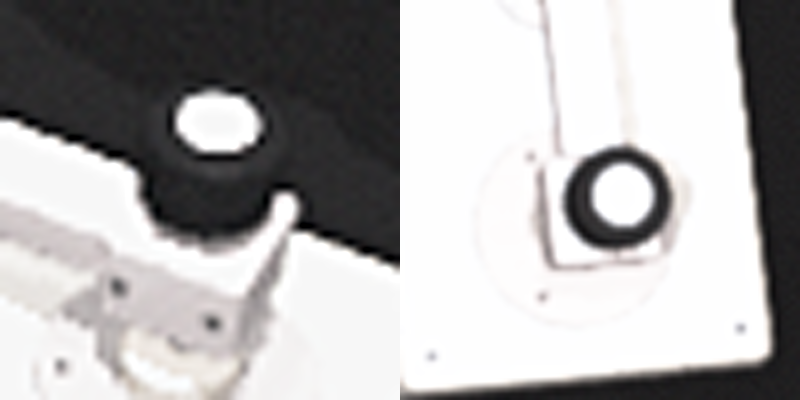

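The last picture shows the arm home over the disc, with the knob cap at (218,122) left and (622,195) right. The gripper is clear of everything. The marks are hidden from both cameras, but three torque drops were felt, at yaw -38°, -73° and -102°. The area around the vials and flask is unchanged.

```bash
python3 -c "
from plant import r
print(r.close_job())"
```

```text
the job is handed in; nothing more can be done
None
```

I handed the job in at about 25 s, but the judge returned no verdict: the disc is flat in the recess, the press arm is against its stop, the vials and flask are unmoved, and I felt three clutch clicks as torque drops because both cameras' view of the knob marks was blocked.

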